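# Sweep the cucumber slices through the prep board's hatch

## Task

Push the sliding cover of the prep station open by its upright lip, sweep the four cucumber slices off the green board through the opening so that they drop into the pan below, then push the cover fully shut again. Only push gently with the fingertips: do not lift, grip or squash the slices, and do not grip or ram the cover. Leave the uncut cucumber and the two steel cups on the board where they stand.

Things in the scene. Friction and masses are not known exactly. Their poses are not given: they have to be found in the camera images.
- prep_station: Prep station fixed on the worktop: a green cutting board in a low steel frame, 296 wide (own x) by 589 long (own y). Origin on the worktop; own x points away from the robot, own y to the robot's left along its length (turned up to 0.2 rad), z up. Steel rails along both long sides (inner faces at x = +-128) and an upstand at the right end stand 100 mm above the worktop, 12 mm over the board.
- board_middle (a point): Middle of the green board's flat top, 88 mm above the worktop, at station x 0, y -110 mm. The board runs from station y -265 to +50 mm and x -128 to +128 mm; its left end at y = +50 is the edge of the opening.
- opening (a point): Centre of the opening, level with the board's top (station x 0, y +112.5 mm, 88 mm above the worktop). The opening is 240 mm along station x, with steep steel cheeks narrowing it to 220 at the pan, and 125 mm along y (+50 to +175), and is covered by the sliding cover when that is shut. Left of it (y +175 to +310) lies a steel deck over which the cover slides.
- pan_middle (a point): Middle of the steel pan under the opening, 30 mm above the worktop (station x 0, y +100 mm), axes as the station's. The pan is fixed, 220 (x) by 280 (y) mm inside; its rim is 64 mm above the worktop, under the board. Cucumber already fills it to about 30 mm above the worktop.
- cover (a joint): Travel in m of the flat sheet-metal cover along the station's own y: 0 = fully shut, up to 0.122 = fully open (pushed to the robot's left, over the deck), with stops at both ends. It slides with about 1.5 N of friction plus 6 N per m/s and stays where it is left. Starts 0 to 20 mm ajar.
- cover_lip (a point): Middle of the cover's upright lip, 105 mm above the worktop (station y +53.5 mm when shut); moves with the cover. The lip runs 200 mm along station x on the cover's edge next to the board, 3 mm thick with an 8 mm rolled top, 116 mm above the worktop. On its right is the board, on its left the cover's flat sheet, whose top is 85 mm above the worktop.
- slice_0: Loose cucumber slice, a firm disc 38 mm across and 10 mm thick, dark green skin and pale flesh, about 12 to 17 g, lying flat on the green board at the start. Origin at its centre, z along its axis.
- slice_1: Loose cucumber slice, a firm disc 38 mm across and 10 mm thick, dark green skin and pale flesh, about 12 to 17 g, lying flat on the green board at the start. Origin at its centre, z along its axis.
- slice_2: Loose cucumber slice, a firm disc 38 mm across and 10 mm thick, dark green skin and pale flesh, about 12 to 17 g, lying flat on the green board at the start. Origin at its centre, z along its axis.
- slice_3: Loose cucumber slice, a firm disc 38 mm across and 10 mm thick, dark green skin and pale flesh, about 12 to 17 g, lying flat on the green board at the start. Origin at its centre, z along its axis.
- cucumber_rest: Uncut rest of the cucumber, 40 mm thick and 116 mm long, lying on the board along the far side rail; stays put. Origin under its middle, its own y along its length. Does not roll.
- sauce_cup: Steel portion cup with yellow filling, 61 mm across, 37 mm tall, standing on the board's right end; stays put. Origin at the centre of its foot.
- empty_cup: Empty steel portion cup, 61 mm across, 37 mm tall, standing on the board's right end; stays put. Origin at the centre of its foot.
Not all that is in view belongs to the job. Leave any orange or yellow look-alike of the slice_0 alone.

How it is judged:
By the outcome, as a careful person would: the job done as asked, in the order asked, and still so for the second after the job is handed in, with the robot touching nothing.
It also fails if it takes over 64 s, if anything falls off the work surface, if the arm or the gripper's body presses on something with over 40 N, if the wrist force passes 120 N, or if a joint passes its speed limit or range.

## Robot

A 7-joint arm with a two-finger parallel gripper is mounted at the origin on a cart in front of the work surface, level with it; the furniture and walls round the work are solid. World frame = base frame: x ahead of the robot, y to its left, z up, the work surface at z = 0. Lengths are in m, angles in rad, forces in N, time in s.
With the tool pointing down it reaches from about 0.425 to 0.95 m from the base axis. Payload 4.7 kg.
Tool frame: the origin (TCP) lies on the centre line of the jaws, within the pads' length; the fingertips stand robot.nose_length ahead of it and the grasp point (between the pads) lies 8 mm behind it (robot.nose_length is the distance from the TCP to the fingertips, in m); z points along the fingers, y is the line along which they close (so a half turn about z gives the same grasp; the last joint's range is limited). The gripper opens to 85 mm and grips with 20 to 120 N. Pads are 22 mm wide; open, the fingers measure 114 mm over their backs; the gripper's body (76 mm by 85 mm) begins 54 mm behind the grasp point. The pads swing forward as they close: fully open they stand 13 mm farther back than shut.
Start: joints at [-1.168, 0.469, -0.049, 1.532, 0.024, 1.141, -0.082], TCP at [0.282, 0.613, 0.242] pointing down, gripper open.
Joint ranges: [-2.59, 2.59], [-0.33, 1.99], [-1.39, 1.29], [0.1, 2.45], [-1.04, 4.18], [0.21, 1.99], [-2.66, 2.66]. Speed limits (rad/s): [2.57, 2.57, 3.14, 3.14, 3.14, 3.14, 3.14].

## Interface

Orientations are given as [roll, pitch, yaw] about the fixed x, y, z axes, in that order (R = Rz(yaw) Ry(pitch) Rx(roll)).
In Python, from plant import robot gives the robot as it stands. Calls block until the motion is done:
- robot.goto(position, orientation): joint-space move of the TCP to a pose.
- robot.move_straight(position, vel=0.15, attitude=None, contact_N=None): straight line of the TCP; attitude=None keeps the orientation; vel is the mean speed in m/s. With contact_N (N) it stops when the force on the tool has changed by that much, and returns True; else False.
- robot.move_joints(angles): joint-space move.
- robot.grip(opening, strength=None): opening from 0.0 (shut) to 1.0 (fully open); strength is the grip in N (None keeps the last); returns when the fingers have stopped.
- robot.sleep(seconds).
- robot.inverse_kinematics(position, orientation): joint angles nearest the present ones, or None.
- robot.sense(): the state.
- robot.grab_frame(name): name is "side" or "top" or "wrist"; returns a dict with "image" (480x640x3 uint8, red, green, blue), "range_z" (480x640 float32, m along the optical axis (not along the pixel's ray), 0 where there is no reading), "fx", "fy", "cx", "cy" (pixels), "R" (3x3) and "t" (3): a world point X has camera coordinates R X + t. Camera axes: x right, y down, z forward; pixel columns grow to the right and rows downward; lengths in m; the calibration is good to about 2 mm. A picture is of the moment at which its call begins.
A pose or a line that the arm cannot do raises robot.IKError and nothing moves.
- robot.close_job(): hands the job in; it is judged then, once.
The state is a dict: "t": time; "joint_pos": joint angles; "joint_velocities": joint speeds; "effort": joint torques, N m; "tcp_pos": TCP position; "tcp_rot": TCP orientation; "wrist_force": force on the tool from outside, world axes, zero at the start; "torque": the same for the moment, N m; "opening": opening from 0.0 (shut) to 1.0 (fully open); "gripper_force": force on a finger pad.
Only numpy, scipy, OpenCV 4.12 (cv2) and the standard library are available. Lean on these libraries where they do the work, as an engineer would, in place of code of your own. Each camera call takes 0.05 s, during which the arm holds its last target. There are 200 camera calls.

## Working session

There is one attempt and no reset: what is moved stays moved. The work goes in short steps, each a Python script; the robot and the scene stay as the last script left them, time stands still between calls to the robot, and variables do not carry over. Pictures are saved under pics/ and viewed, at most 10 in all, crops included, and the job is handed in when it is done.

```bash
mkdir -p pics; ls
python3 - <<'E'
from plant import robot
import cv2,numpy as np,pickle
fs={n:robot.grab_frame(n) for n in("top","side")}
pickle.dump(fs,open("f0.pkl","wb"))
for n,f in fs.items():
    cv2.imwrite(f"pics/{n}0.png",f["image"][:,:,::-1]); print(n,f["fx"],f["cx"],f["cy"],np.round(-f["R"].T@f["t"],3),np.round(f["R"],2).tolist())
s=robot.sense();print(s,robot.nose_length)
E
```

```text
pics
top 612.9345774234133 316.15709769428605 239.37562769333323 [ 0.423 -0.05   1.11 ] [[-0.03, -1.0, -0.02], [-0.99, 0.03, -0.13], [0.13, 0.01, -0.99]]
side 443.2678471738667 319.4701161166916 237.3516044036641 [ 0.117 -0.671  0.432] [[0.83, -0.56, 0.01], [-0.22, -0.34, -0.91], [0.51, 0.75, -0.41]]
{'t': 0.1, 'joint_pos': array([-1.16789505,  0.4694086 , -0.04855865,  1.53359326,  0.02407723,
        1.14100749, -0.08230839]), 'joint_velocities': array([ 0.00082205, -0.0033263 ,  0.00019439, -0.00196322,  0.00190855,
       -0.00096933, -0.00225766]), 'effort': array([ 1.06714375e-03, -5.11517322e+01, -4.66728013e-02, -2.38390714e+01,
        1.08232722e-02,  4.35616894e-03,  1.68691088e-05]), 'tcp_pos': array([0.28227794, 0.61257392, 0.24132604]), 'tcp_rot': array([-3.13976145e+00,  6.04082542e-05,  2.70977057e+00]), 'wrist_force': array([-0.23259566,  0.29833488, -0.12302238]), 'torque': array([-0.03727181, -0.00501057,  0.05416875]), 'gripper_force': 0.0, 'opening': 0.9991686848458464} 0.011
```

View pics/top0.png

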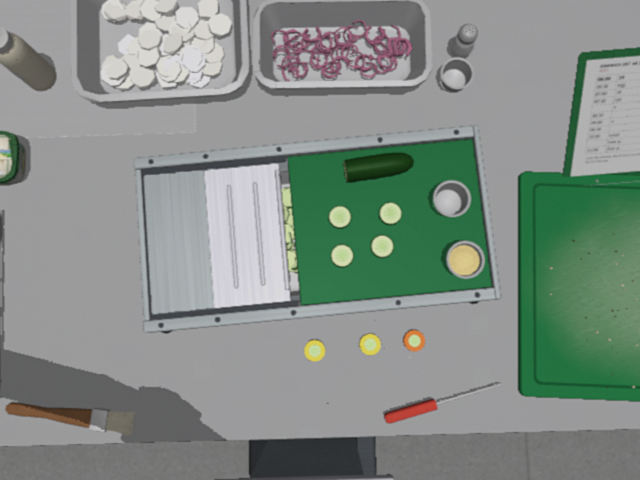

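View pics/side0.png

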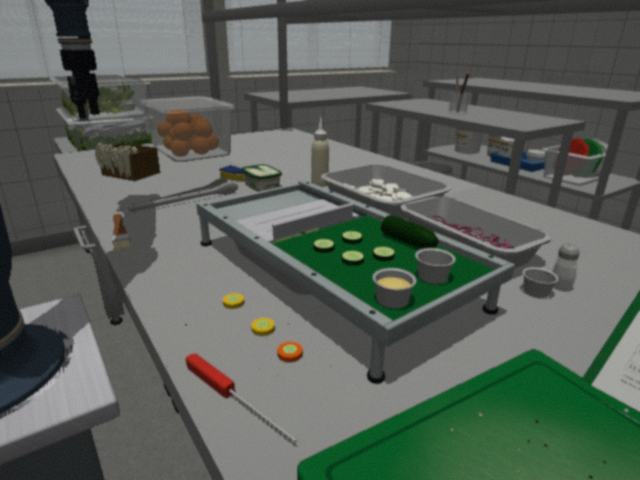

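Slices (pale flesh, green skin, on the green board) are at top-view pixels (340,217), (391,213), (342,256) and (382,246). The look-alikes are yellow (315,350), yellow (370,344) and orange (414,341) on the worktop, the salad bits in the opening (~290,230), the white discs in the tray (~180,50) and the cups (451,198) and (465,260). I choose the four on the board. The cover lip is at about column 284, slightly ajar.

```bash
cat > h.py <<'E'
import cv2,numpy as np
def ray(f,uv,z):
    uv=np.atleast_2d(uv).astype(float)
    d=np.c_[(uv[:,0]-f["cx"])/f["fx"],(uv[:,1]-f["cy"])/f["fy"],np.ones(len(uv))]@f["R"]
    c=-f["R"].T@f["t"]
    return (c+d*((z-c[2])/d[:,2])[:,None])[:,:2]
def slices(f,xr=(295,430),yr=(150,300)):
    hsv=cv2.cvtColor(f["image"],cv2.COLOR_RGB2HSV)
    m=cv2.inRange(hsv,(25,40,140),(60,160,255)); w=np.zeros_like(m); w[yr[0]:yr[1],xr[0]:xr[1]]=m[yr[0]:yr[1],xr[0]:xr[1]]
    cs=[c for c in cv2.findContours(w,cv2.RETR_EXTERNAL,cv2.CHAIN_APPROX_NONE)[0] if cv2.contourArea(c)>100]
    return [cv2.minEnclosingCircle(c) for c in cs]
E
python3 - <<'E'
import pickle
from h import *
from scipy.optimize import least_squares
f=pickle.load(open("f0.pkl","rb"))["top"]; im=f["image"]
hsv=cv2.cvtColor(im,cv2.COLOR_RGB2HSV)
m=cv2.inRange(hsv,(55,120,40),(85,255,255)); m[:,500:]=0
c=max(cv2.findContours(m,cv2.RETR_EXTERNAL,cv2.CHAIN_APPROX_NONE)[0],key=cv2.contourArea)
h=cv2.convexHull(c); q=cv2.approxPolyDP(h,12,True)[:,0]; print("board px",q.tolist())
w=ray(f,q,.088); print("board corners",w.round(4).tolist())
print("sides",np.linalg.norm(w-np.roll(w,-1,0),axis=1).round(4))
(c0,s,a)=cv2.minAreaRect(ray(f,h[:,0],.088).astype(np.float32)); print("rect",c0,s,a)
# frame outer: non-worktop check by picked corners
fo=ray(f,[(136,160),(478,127),(498,298),(145,331)],.1); print("frame",fo.round(4).tolist(),fo.mean(0),np.linalg.norm(fo-np.roll(fo,-1,0),axis=1).round(3))
for (u,v),r in slices(f): print("slice",round(u),round(v),round(r,1),ray(f,(u,v),.098).round(4))
cv2.imwrite("pics/crop.png",cv2.resize(im[115:340,125:505],None,fx=2.1,fy=2.1,interpolation=3)[:,:,::-1])
E
```

```text
board px [[472, 141], [491, 286], [301, 303], [288, 157]]
board corners [[0.7192, -0.3094], [0.4709, -0.3251], [0.4525, -0.0095], [0.7019, 0.0061]]
sides [0.2488 0.3161 0.2499 0.316 ]
rect (0.5865442156791687, -0.15939462184906006) (0.2536841034889221, 0.317304402589798) 3.685699939727783
frame [[0.7023, 0.2638], [0.7398, -0.3181], [0.4504, -0.3319], [0.4144, 0.2466]] [ 0.57672381 -0.03490253] [0.583 0.29  0.58  0.288]
slice 342 255 10.9 [[ 0.5292 -0.0796]]
slice 382 246 10.8 [[ 0.5424 -0.1468]]
slice 340 216 10.7 [[ 0.5944 -0.0782]]
slice 390 213 10.8 [[ 0.5977 -0.1631]]
```

View pics/crop.png

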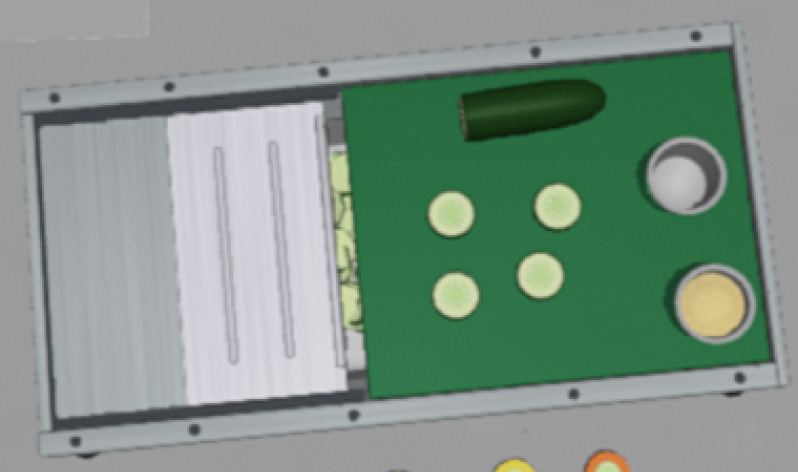

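The close crop confirms four slices with dark green skin and pale flesh. The cover is ajar about 15 mm, with its lip at crop column ~330. Station yaw is about 0.06 and its origin about (0.579, -0.052). Next I touch the board lightly to calibrate height, then push the lip.

```bash
cat >> h.py <<'E'
TH=0.060; O=np.array([.579,-.052]); c,s=np.cos(TH),np.sin(TH); RS=np.array([[c,-s],[s,c]])
def W(x,y,z): return [*(O+RS@[x,y]),z]
def S(w): return (np.atleast_2d(w)[:,:2]-O)@RS
E
python3 - <<'E'
from plant import robot
import pickle
from h import *
f=pickle.load(open("f0.pkl","rb"))["top"]
print("slices",[S(ray(f,p,.098)).round(3).tolist() for p,_ in slices(f)])
print("lip",S(ray(f,[(283,232)],.116)))
for y in(TH+np.pi/2,TH-np.pi/2):
    q=robot.inverse_kinematics(W(0,.025,.2),[np.pi,0,y]); print(y,None if q is None else np.round(q,2))
    q=robot.inverse_kinematics(W(0,-.18,.1),[np.pi,0,y]); print(y,None if q is None else np.round(q,2))
E
```

```text
slices [[[-0.051, -0.025]], [[-0.042, -0.092]], [[0.014, -0.027]], [[0.012, -0.112]]]
lip [[-0.00656905  0.06830127]]
1.6307963267948966 [-0.43  0.38  0.52  1.84 -0.22  0.98  0.25]
1.6307963267948966 [-0.23  0.68  0.79  1.8  -0.59  0.92  0.89]
-1.5107963267948965 [-0.81  0.57  1.12  1.86 -0.58  1.09 -2.55]
-1.5107963267948965 [-0.39  0.84  1.11  1.81 -0.86  1.07 -2.04]
```

Run:
```python
from plant import robot
from h import *
A=[np.pi,0,TH+np.pi/2]
robot.grip(.28)
robot.goto(W(0,.022,.2),A)
robot.move_straight(W(0,.022,.115),vel=.12)
hit=robot.move_straight(W(0,.022,.085),vel=.02,contact_N=1.5)
s=robot.sense(); print(hit,s["tcp_pos"],s["wrist_force"],s["opening"],s["t"])
z=s["tcp_pos"][2]
np.save("zb.npy",z)
robot.move_straight(W(0,.022,z+.006),vel=.05)
f=robot.grab_frame("wrist"); cv2.imwrite("pics/w1.png",f["image"][:,:,::-1])
f=robot.grab_frame("side"); cv2.imwrite("pics/s1.png",cv2.resize(f["image"][150:330,180:480],None,fx=2.5,fy=2.5)[:,:,::-1])
```

```text
True [ 0.57759453 -0.03004203  0.09905206] [0.10659033 0.18455031 4.21223159] 0.28430606338666947 4.9583
```

View pics/s1.png

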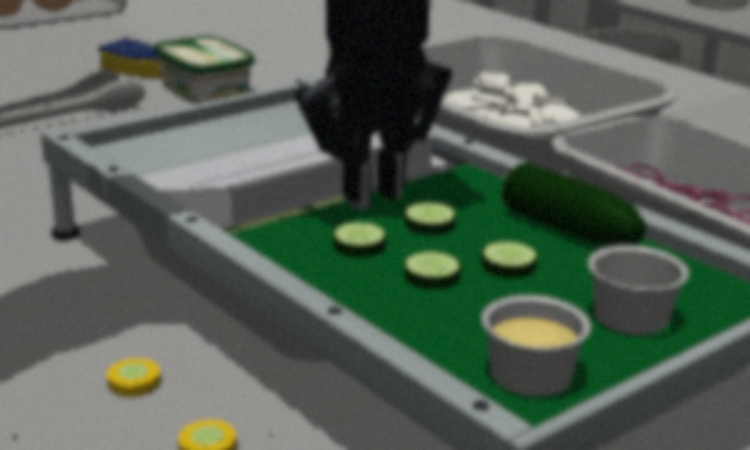

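The view shows the open fingertips standing on the clear board strip between the slices and the lip, and nothing was disturbed. The tips meet the board at TCP z 0.099, which matches the 11 mm nose. Now I open the cover.

Run:
```python
from plant import robot
from h import *
z=.105
def st(): 
    s=robot.sense(); print(S(s["tcp_pos"]).round(4),(RS.T@s["wrist_force"][:2]).round(2),round(s["t"],2)); return S(s["tcp_pos"])[0,1]
print(robot.move_straight(W(0,.060,z),vel=.03,contact_N=8)); st()
print(robot.move_straight(W(0,.150,z),vel=.06,contact_N=8)); st()
print(robot.move_straight(W(0,.175,z),vel=.025,contact_N=7)); y=st()
robot.move_straight(W(0,y-.02,z),vel=.06); 
robot.move_straight(W(0,y-.02,.18),vel=.15); st()
```

```text
False
[[0.     0.0598]] [ 0.05 -0.98] 6.75
False
[[0.0005 0.1501]] [-0.36 -0.53] 8.4
True
[[0.     0.1621]] [ 0.89 -1.31] 9.02
[[-0.0006  0.1424]] [0.15 0.66] 10.13
```

Run:
```python
from plant import robot
from h import *
def sweep(x,y0):
    robot.move_straight(W(x,y0,.15),vel=.25)
    robot.move_straight(W(x,y0,.102),vel=.08)
    hit=robot.move_straight(W(x,.066,.102),vel=.09,contact_N=10)
    robot.move_straight(W(x,.062,.15),vel=.15)
    print(x,hit,S(robot.sense()["tcp_pos"]).round(3),round(robot.sense()["t"],2))
sweep(-.051,-.057); sweep(.014,-.062)
robot.move_straight(W(.02,.16,.2),vel=.3)
f=robot.grab_frame("top"); cv2.imwrite("pics/t2.png",f["image"][:,:,::-1])
for p,r in slices(f,(330,430)): print(np.round(p),r,S(ray(f,p,.098)).round(3))
f=robot.grab_frame("wrist"); cv2.imwrite("pics/w2.png",f["image"][:,:,::-1]); print(robot.sense()["t"])
```

```text
-0.051 False [[-0.051  0.062]] 13.86
0.014 False [[0.014 0.062]] 17.37
[382. 246.] 11.275146484375 [[-0.042 -0.093]]
[390. 213.] 11.267447471618652 [[ 0.012 -0.112]]
17.9833
```

View pics/t2.png

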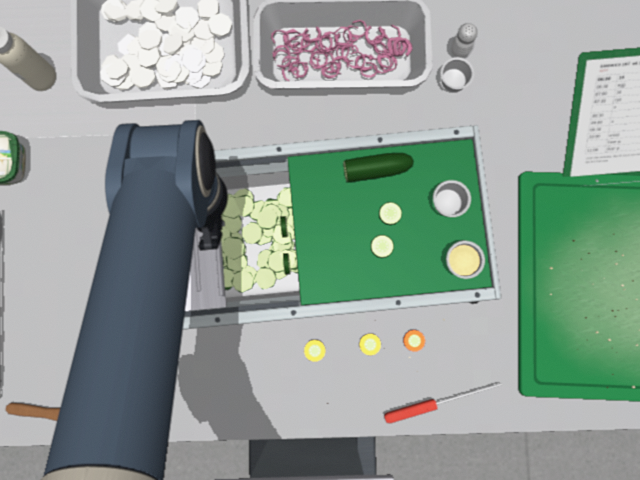

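Two slices have fallen into the pan and stand on edge at (284,226) and (286,263), close to the board's end. The other two are still at (390,213) and (382,246), the cups and cucumber are untouched, and the cover is open. I'll check how high the fallen slices stand, and drop the remaining two at other x positions so they don't stack.

```bash
cat >> h.py <<'E'
def height(f,u,v):
    d=float(f["range_z"][v,u]); p=f["R"].T@(np.array([(u-f["cx"])/f["fx"],(v-f["cy"])/f["fy"],1])*d-f["t"]); return p
E
python3 - <<'E'
from plant import robot
from h import *
def hs(f):
    print([height(f,u,v)[2].round(3).item() for u,v in((282,226),(284,226),(286,226),(284,263),(286,263),(288,263),(270,230),(330,230))])
f=robot.grab_frame("top"); hs(f)
def sweep(x0,y0,x1):
    robot.move_straight(W(x0,y0,.15),vel=.25)
    robot.move_straight(W(x0,y0,.102),vel=.08)
    h1=robot.move_straight(W(x1,.0,.102),vel=.09,contact_N=10)
    h2=robot.move_straight(W(x1,.066,.102),vel=.12,contact_N=10)
    robot.move_straight(W(x1,.062,.15),vel=.15)
    print(h1,h2,S(robot.sense()["tcp_pos"]).round(3),round(robot.sense()["t"],2))
sweep(-.042,-.125,-.088); sweep(.012,-.145,.064)
robot.move_straight(W(.02,.16,.2),vel=.3)
f=robot.grab_frame("top"); cv2.imwrite("pics/t3.png",cv2.resize(f["image"][115:340,180:505],None,fx=2.4,fy=2.4)[:,:,::-1])
hs(f)
r=f["range_z"]; out=[(u,v,height(f,u,v)[2].round(3).item()) for v in range(175,300,3) for u in range(240,286,3) if r[v,u]>0 and height(f,u,v)[2]>.055 and abs(S(height(f,u,v)[:2])[0,0])<.105 and .053<S(height(f,u,v)[:2])[0,1]<.16]; print(out)
E
```

```text
[0.067, 0.066, 0.071, 0.067, 0.067, 0.064, 0.016, 0.09]
False False [[-0.088  0.062]] 22.93
False False [[0.064 0.061]] 27.77
[0.071, 0.07, 0.067, 0.065, 0.067, 0.072, 0.013, 0.09]
[(282, 217, 0.061), (285, 217, 0.063), (282, 220, 0.065), (285, 220, 0.067), (282, 223, 0.069), (285, 223, 0.067), (282, 226, 0.071), (285, 226, 0.067), (282, 229, 0.064), (285, 229, 0.066), (282, 232, 0.06), (285, 232, 0.062), (282, 235, 0.058), (285, 235, 0.058), (285, 253, 0.063), (285, 256, 0.065), (285, 259, 0.069), (285, 262, 0.067), (285, 265, 0.065), (285, 268, 0.065), (285, 271, 0.06)]
```

View pics/t3.png

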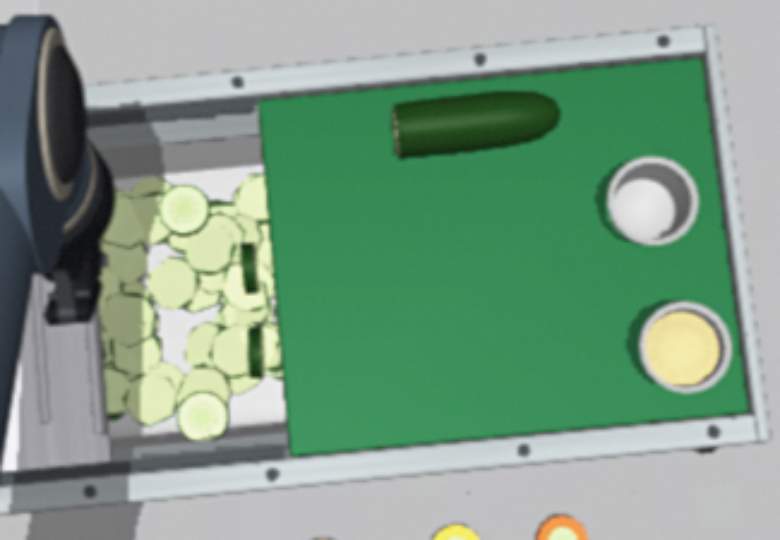

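All four slices are now in the pan: two flat at crop (185,208) and (203,414), and two on edge at (249,267) and (256,350) with tops at ≤72 mm, below the 83 mm cover underside. The board holds only the cucumber and the cups. Now I shut the cover.

Run:
```python
from plant import robot
from h import *
z=.106
def st(): 
    s=robot.sense(); print(S(s["tcp_pos"]).round(4),(RS.T@s["wrist_force"][:2]).round(2),round(s["t"],2)); return S(s["tcp_pos"])[0,1]
robot.move_straight(W(0,.207,.16),vel=.2)
print(robot.move_straight(W(0,.207,z),vel=.06,contact_N=4)); st()
print(robot.move_straight(W(0,.180,z),vel=.03,contact_N=8)); st()
print(robot.move_straight(W(0,.085,z),vel=.06,contact_N=8)); st()
print(robot.move_straight(W(0,.055,z),vel=.025,contact_N=8)); y=st()
robot.move_straight(W(0,y+.02,z),vel=.06)
robot.move_straight(W(0,y+.02,.2),vel=.2)
robot.move_straight(W(-.02,.25,.25),vel=.3)
f=robot.grab_frame("top"); cv2.imwrite("pics/t4.png",f["image"][115:340,125:505,::-1].repeat(2,0).repeat(2,1)); 
f=robot.grab_frame("side"); cv2.imwrite("pics/s4.png",cv2.resize(f["image"][150:330,180:480],None,fx=2.5,fy=2.5)[:,:,::-1]); st()
```

```text
False
[[0.0003 0.2071]] [-0.67  0.88] 29.89
False
[[0.     0.1797]] [0.96 0.33] 30.94
False
[[-0.0004  0.0849]] [-0.16  0.11] 32.67
True
[[-0.0005  0.07  ]] [0.01 0.33] 33.4
[[-0.0203  0.2476]] [ 0.08 -0.07] 35.3
```

View pics/t4.png

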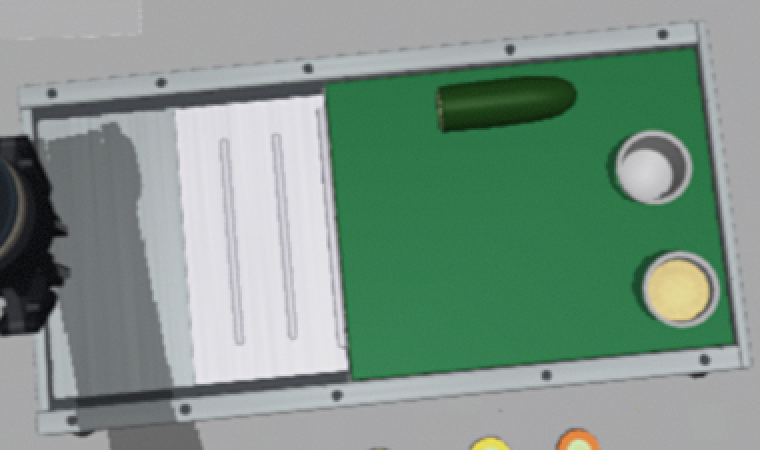

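View pics/s4.png

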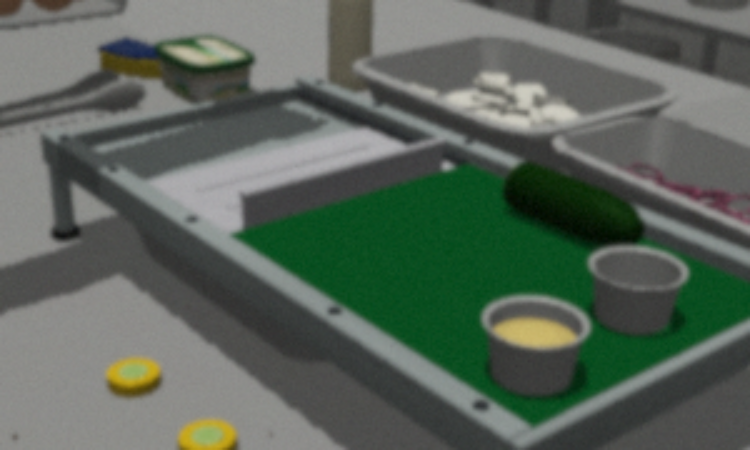

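Both views show the cover shut flush against the board with no gap at the lip, the board clear of slices, and the cup and cucumber positions unchanged. The contact positions at the two stops give a 122 mm stroke, which is the full travel.

```bash
python3 -c "
from plant import robot
print(robot.close_job())"
```

```text
the job is handed in; nothing more can be done
None
```

Job handed in at about 35 s on the robot clock: I pushed the cover fully open, swept all four slices into the pan (two came to rest on edge, clear of the cover), and pushed the cover fully shut, with the cucumber and both cups left where they stood.

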